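# Alignment bar out through the service window

### The job

The alignment is finished: take the long aluminium alignment bar out of the black optics housing. Lift it out of its two cradles and, since it is longer than the window in the cover and its near end lies under the cover, tilt it far end up and draw it out slantwise through the window, without knocking the cover or the lens or pushing the other things about. Finish holding the bar in the gripper, still, in the air above the housing, all of it at least 60 mm higher than the cover; do not put it down.

Things in the scene. Friction and masses are not known exactly. Their poses are not given: they have to be found in the camera images.
- housing: fixed black optical breadboard 450 x 300 x 13 mm with a black box (light-tight housing) 310 (x) x 190 (y) mm in its middle, walls 5 mm, up to the cover. Origin: centre of the breadboard's underside, at table height; x along the box's length, pointing away from the robot (within 30 degrees); z up. The box's inner floor is 13 mm above the origin
- cradle_near (a point): notch floor of the fixed black cradle nearer the robot, under the cover's edge, at x = -60 mm of the housing, y = 0, 33 mm above its origin. The cradle is a block 16 mm (along the bar) x 50 mm, its top 10 mm above this point, with an open-topped notch 20 mm wide in which the bar lies
- cradle_far (a point): notch floor of the fixed black cradle farther from the robot, in the window, at x = +80 mm of the housing, y = 0, 33 mm above its origin. The cradle is a block 16 mm (along the bar) x 50 mm, its top 10 mm above this point, with an open-topped notch 20 mm wide in which the bar lies
- cover: the box's fixed flat cover plate, 310 x 190 x 5 mm; origin at the centre of its underside, 85 mm above the housing's origin, so its top is at 90 mm; axes as the housing's. Its one opening is a rectangular service window from x = -45 to +125 mm and y = -75 to +75 mm (170 x 150 mm); everything nearer the robot than x = -45 mm is covered
- bar: the alignment bar: straight square aluminium bar 240 x 14 x 14 mm, about 0.15 kg, loose in the two cradles on the housing's centre line. Origin: centre of its underside; x along its length (at the start as the housing's x), z up. It starts with its middle 2 to 14 mm nearer the robot than the housing's origin: the far end lies in the window, the last 77 to 89 mm of the near end are under the cover
- bar_end_a (a point): centre of the bar's end face at its -x end (at the start under the cover, nearer the robot)
- bar_end_b (a point): centre of the bar's end face at its +x end (at the start in the window, farther from the robot)
- lens_mount: fixed lens in a dark ring mount on a post, 28 mm across the foot, 31 mm across the ring, 62 mm high, inside the housing near the window's far left corner, at x = 98, y = 56 mm of the housing; origin at its foot on the inner floor. Must not be struck
- post: bystander: loose steel post standing on the housing's inner floor, diameter 19 mm, 45 mm high, about 60 mm to the right (-y) of the bar; origin at its foot
- retainer: bystander: loose aluminium ring, outside diameter 42 mm, 8 mm high, lying on the near, closed part of the cover; origin at its underside
- driver: bystander: screwdriver 190 mm long lying on the table at the left; origin at its underside
- tape: bystander: black tape dispenser, 130 x 55 x 72 mm, on the table at the left; origin at its underside
- adapter: bystander: black power adapter, 75 x 50 x 32 mm, on the table at the left; origin at its underside
- lens_tube: bystander: black lens tube standing on the table at the right, diameter 53 mm, 56 mm high; origin at its underside
- long_post: bystander: steel post, diameter 12.7 mm, 100 mm long, lying on the breadboard outside the box, along its right (-y) wall; origin at its underside

How it is judged (in metres and radians):
On the way:
1. the bar stands slantwise in the window: far end risen out above the cover, near end still below the cover plate (z of bar_end_b in the frame of cover above 0.012 m and z of bar_end_a in the frame of cover below -0.003 m and contact force between bar and the fingers above 0.5 N), for 0.05 s.
At the end, for the whole second after the job is handed in: The bar is held by the fingers (more than 1 N), the centres of both its ends more than 55 mm above the cover's underside (50 mm above its top), its middle within 250 mm of the housing's centre seen from above, touching neither housing nor cover, and at rest (below 30 mm/s and 0.2 rad/s) (z of each of bar_end_a, bar_end_b in the frame of cover above 0.055 m and contact force between bar and the fingers above 1 N and contact force between bar and housing below 0.05 N and linear speed of bar below 0.03 m/s and angular speed of bar below 0.2 rad/s and horizontal distance between bar and housing below 0.25 m); the arm keeps its last pose, push and grip.
It fails at once if the cover was knocked (more than 12 N) (contact force between cover and anything else above 12 N).
It fails at once if the lens mount was struck (more than 3 N) (contact force between lens_mount and anything else above 3 N).
It fails at once if a bystander was pushed more than 25 mm (distance of any of post, retainer, driver, tape, adapter, lens_tube, long_post from where it was at the start of the episode above 0.025 m).
It also fails if it takes over 34 s, if anything falls off the work surface, if the arm or the gripper's body presses on something with over 40 N, if the wrist force passes 120 N, or if a joint passes its speed limit or range.

### The arm

A 6-joint arm with a two-finger parallel gripper is mounted at the origin on the work surface. World frame = base frame: x ahead of the robot, y to its left, z up, the work surface at z = 0. Lengths are in m, angles in degrees, forces in N, time in s.
With the tool pointing down it reaches from about 0.325 to 0.9 m from the base axis. Payload 3.5 kg.
Tool frame: the origin (TCP) lies on the centre line of the jaws, within the pads' length; the fingertips stand ahead of it and the grasp point (between the pads) is the TCP (env.tip_extent is the z of the fingertips in the tool frame, in m); z points along the fingers, y is the direction in which the jaws open and shut (so a half turn about z gives the same grasp; the last joint's range is limited). The gripper opens to 85 mm and grips with 20 to 120 N. Pads are 22 mm wide; open, the fingers measure 114 mm over their backs; the gripper's body (76 mm by 85 mm) begins 54 mm behind the grasp point. The pads swing forward as they close: fully open they stand 13 mm farther back than shut.
Start: joints at [59.565, 15.837, -1.513, 72.651, 0, 84.076], TCP at [0.259, 0.569, 0.25] pointing down, gripper open.
Joint ranges: [-178.77, 178.77], [-48.84, 107.48], [-61.69, 71.31], [-111.58, 123.2], [-90, 87.43], [-180, 180]. Speed limits (degrees/s): [147.25, 147.25, 180, 180, 180, 180].

### API

Orientations are given as [roll, pitch, yaw] about the fixed x, y, z axes, in that order (R = Rz(yaw) Ry(pitch) Rx(roll)).
In Python, from bench import env, eyes, job_done, nets gives the robot as it stands.
- The arm moves only by the tool apply_moves, never from a script. Its argument "moves" is a list of rows, each a list of 3 entries, a list of its own where there are three numbers: the shift along the world's x, y, z in m, then the turn about the world's z in degrees, then the finger opening in m, from 0 to 0.0854. A call has 1 to 12 rows; each row shifts and turns the commanded pose from where the row before left it; what a row does not reach is not made up. A row lasts 1/12 s, in which the tool goes at most 41.7 mm and 7.16 degrees, less where a joint would pass 70% of its speed; a pose out of reach is approached as far as the arm can. A call is refused whole if a number of a shift passes 0.0417 or a number of a turn 7.16, either way. A call with a gripper value outside its range is refused whole. The fingers move at their own pace and stop on an object; "force" is the grip in N (left out, the last holds). Time passes only in rows, so rows that do not move let the fingers close. It gives the time, the measured TCP pose, the force and the opening at its end, in the units of the state.
- env.observe(): the state, without advancing time (a new reading comes with each control period).
- eyes.read_camera(name): name is "scene" or "top" or "wrist"; returns the picture (400x640x3 uint8, red, green, blue); there is no depth.
- eyes.calibration(name): a dict with "fx", "fy", "cx", "cy" (pixels), "distortion" ([k1, k2, p1, p2, k3] as OpenCV has them; the pictures are not rectified), "position" and "orientation" of the camera in the world. Camera axes: x right, y down, z forward; pixel columns grow to the right and rows downward; lengths in m; the calibration is good to about 2 mm. A picture is of the moment at which its call begins: read the wrist's pose just before it. calibration takes no time and is no camera call; for the wrist camera it gives the pose at the moment of the call.
- job_done(): hands the job in, once; it reports no verdict.
Trained networks look in the newest picture that a camera, given by its name, has taken for a name from the list of things; names that differ only in an ending like _2 or _b are one class to them, and where a whole thing is asked for, a point or a joint stands for the part that bears it (a point fixed in the world has none). Each returns a list of dicts, best first, with "p" (0 to 1); they miss things now and then, are a little off and sometimes report something else, mostly with a low value. They report only what shows in the picture. A call takes as long as a camera call.
- nets.search_frame(camera, thing): "location" ([column, row] in pixels, amid what is visible of it).
- nets.landmark_of(camera, thing): "location" ([column, row] in pixels: a listed point, or the origin of a listed thing).
The state is a dict: "t": time; "q": joint angles; "qd": joint speeds; "joint_efforts": joint torques, N m; "tcp_pos": TCP position; "orientation": TCP orientation; "wrist_force": force on the tool from outside, world axes, zero at the start; "ft_torque": the same for the moment, N m; "finger_gap": finger opening in m.
Only numpy, scipy, OpenCV 4.12 (cv2) and the standard library are available. Lean on these libraries where they do the work, as an engineer would, in place of code of your own. Each camera call takes 0.05 s, during which the arm holds its last target.

## Working session

There is one attempt and no reset: what is moved stays moved. The work goes in short steps, Python scripts to look and compute and a tool call to move; the robot and the scene stay as the last step left them, time stands still between calls to the robot, and variables do not carry over. Pictures are saved under pics/ and viewed, and the job is handed in when it is done.

Besides the shell and the picture viewer there is one more tool, called after "Emit:" as a command line: name --argument value ..., lists and objects as JSON in quotes. apply_moves: Moves the arm, as the interface text tells. Its arguments: {"type":"object","properties":{"moves":{"type":"array"},"force":{"type":"number"}},"required":["moves"]}

```bash
ls; mkdir -p pics
cat > h.py <<'E'
import numpy as np, cv2
from bench import env, eyes, nets
from scipy.spatial.transform import Rotation as R
def cal(n):
    c=eyes.calibration(n); K=np.array([[c['fx'],0,c['cx']],[0,c['fy'],c['cy']],[0,0,1.]])
    return c,K,np.array(c['distortion'],float)
def Rc(c):
    o=np.array(c['orientation'],float)
    return o if o.shape==(3,3) else R.from_euler('xyz',o,degrees=True).as_matrix()
def ray(n,px,c=None):
    c0,K,d=cal(n); c=c or c0
    u=cv2.undistortPoints(np.array([[px]],float),K,d)[0,0]
    v=Rc(c)@np.array([u[0],u[1],1]); return np.array(c['position']),v
def atz(n,px,z,c=None):
    p,v=ray(n,px,c); return p+v*(z-p[2])/v[2]
def proj(n,P,c=None):
    c0,K,d=cal(n); c=c or c0
    q=(np.asarray(P).reshape(-1,3)-np.array(c['position']))@Rc(c)
    return cv2.projectPoints(q,np.zeros(3),np.zeros(3),K,d)[0][:,0]
def snap(n,f):
    im=eyes.read_camera(n); cv2.imwrite('pics/'+f,im[:,:,::-1]); return im
E
python3 - <<'E'
from h import *
s=env.observe(); print(s, env.tip_extent)
for n in ('scene','top'):
    print(n,eyes.calibration(n))
    snap(n,n+'0.png')
    for t in ('bar_end_b','bar_end_a','bar','cradle_far','cradle_near','cover','housing','lens_mount','post','retainer'):
        r=nets.landmark_of(n,t)[:2]; print(t,[(np.round(x['location'],1),round(x['p'],2)) for x in r])
print(env.observe()['t'])
E
```

```text
pics
{'t': 0.0, 'q': array([ 5.95636890e+01,  1.58787494e+01, -1.59856074e+00,  7.26517461e+01,
       -2.60191567e-04,  8.40756943e+01]), 'qd': array([ 0.03382022,  0.01355912,  0.06261328,  0.02506086, -0.10409334,
       -0.11262939]), 'joint_efforts': array([-9.48753186e-04, -4.45511162e+01,  2.95200652e+01,  1.63722143e-02,
       -2.37130644e-04,  3.19799121e-08]), 'tcp_pos': array([0.25893038, 0.56801792, 0.24914844]), 'orientation': array([-1.79871606e+02, -1.30616591e-02,  1.55487980e+02]), 'wrist_force': array([ 0.40428497,  0.00779948, -0.9285899 ]), 'ft_torque': array([ 0.0183692 ,  0.01971585, -0.00242552]), 'finger_gap': 0.08534991002613727} 0.019
scene {'fx': 438.97513225079297, 'fy': 438.97513225079297, 'cx': 321.45634482946735, 'cy': 194.3055399238748, 'distortion': array([-0.06296481,  0.        ,  0.        ,  0.        ,  0.        ]), 'position': array([1.47708833, 0.5980714 , 1.0180063 ]), 'orientation': array([-129.14195437,    0.14351894,  119.80886643])}
bar_end_b [(array([326.1, 189.7]), 0.57), (array([292.9, 224.8]), 0.47)]
bar_end_a [(array([326.1, 189.7])
[... 426 characters left out ...]
': 318.29023190364, 'cy': 202.71711233871932, 'distortion': array([-0.01015589,  0.        ,  0.        ,  0.        ,  0.        ]), 'position': array([0.43169002, 0.04576216, 1.45691554]), 'orientation': array([-177.98072436,   -0.36353127,  -90.77166846])}
bar_end_b [(array([334.2, 156. ]), 0.71)]
bar_end_a [(array([334.2, 156. ]), 0.71)]
bar [(array([312., 160.]), 0.64)]
cradle_far [(array([333.6, 164.9]), 0.67), (array([333.6, 212.8]), 0.61)]
cradle_near [(array([334.5, 213.4]), 0.59)]
cover []
housing [(array([332.1, 195.7]), 0.69)]
lens_mount [(array([315.5, 161.1]), 0.53)]
post [(array([353.9, 204.4]), 0.49), (array([334.4, 196.5]), 0.32)]
retainer [(array([343.8, 230. ]), 0.52)]
1.1
```

View pics/top0.png

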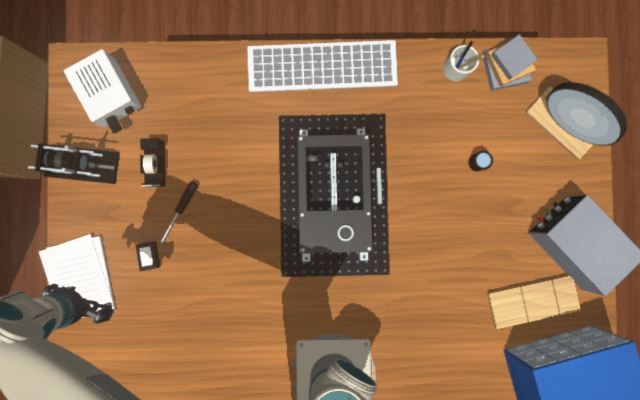

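View pics/scene0.png

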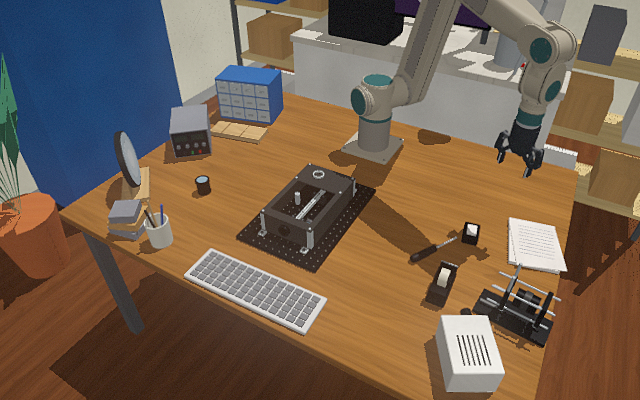

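Run:
```python
import cv2
a=cv2.imread('pics/top0.png')[110:270,230:440]; cv2.imwrite('pics/top0z.png',cv2.resize(a,None,fx=3.8,fy=3.7,interpolation=cv2.INTER_CUBIC))
```

```text
(no output)
```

View pics/top0z.png

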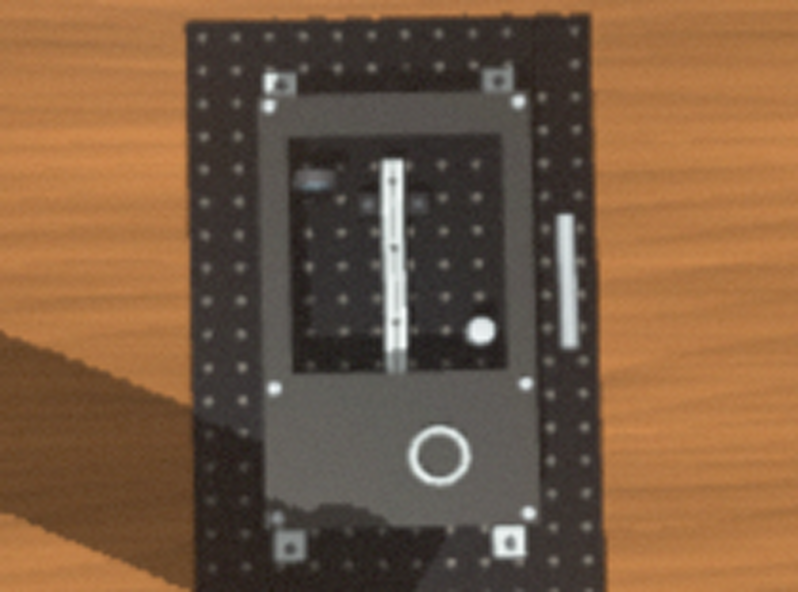

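Run:
```python
from h import *
f=lambda x,y:(x/3.8+230-.4,y/3.7+110-.4)
W=[atz('top',f(*p),.09)[:2] for p in [(289,139),(501,135),(507,368),(294,374)]]
H=np.array([(125,75),(125,-75),(-45,-75),(-45,75)])/1000
W=np.array(W); print(W.round(4))
C=[atz('top',f(*p),.09)[:2] for p in [(262,94),(527,93),(538,526),(266,524)]]
H=np.vstack([H,np.array([(155,95),(155,-95),(-155,-95),(-155,95)])/1000]); W=np.vstack([W,C])
hm,wm=H.mean(0),W.mean(0); M=(W-wm).T@(H-hm); th=np.arctan2(M[1,0]-M[0,1],M[0,0]+M[1,1])
c,s=np.cos(th),np.sin(th); t=wm-np.array([[c,-s],[s,c]])@hm
print('yaw',np.degrees(th),'origin',t); print(((W-t)@np.array([[c,-s],[s,c]])-H)*1000)
for p in [(393,158),(396,350)]:
    q=atz('top',f(*p),.047)[:2]; print('bar',q,(q-t)@np.array([[c,-s],[s,c]]))
```

```text
[[ 0.6273  0.0679]
 [ 0.6284 -0.0799]
 [ 0.4615 -0.0813]
 [ 0.4592  0.0666]]
yaw 0.04946460918194788 origin [ 0.5045451  -0.00660011]
[[-2.13728861 -0.59304766]
 [-1.23438048  1.5875534 ]
 [ 1.85202145  0.31467161]
 [-0.32410449 -1.79860692]
 [ 0.48779208 -2.20602104]
 [-1.23142976  2.90263848]
 [-0.80515567  0.78023685]
 [ 3.39254547 -0.98742471]]
bar [ 0.61847455 -0.00592759] [0.11392999 0.00057416]
bar [ 0.47669517 -0.00602074] [-0.02784942  0.00060342]
```

Emit:
apply_moves --moves '[[[0.019, -0.032, 0], 1.36, 0.035], [[0.019, -0.032, 0], 1.36, 0.035], [[0.019, -0.032, 0], 1.36, 0.035], [[0.019, -0.032, 0], 1.36, 0.035], [[0.019, -0.032, 0], 1.36, 0.035], [[0.019, -0.032, 0], 1.36, 0.035], [[0.019, -0.032, 0], 1.36, 0.035], [[0.019, -0.032, 0], 1.36, 0.035], [[0.019, -0.032, 0], 1.36, 0.035], [[0.019, -0.032, 0], 1.36, 0.035], [[0.019, -0.032, 0], 1.36, 0.035], [[0.019, -0.032, 0], 1.36, 0.035]]'

```text
t: 2.1
tcp_pos: [0.488, 0.183, 0.2506]
orientation: [180.0, 0.0, 171.9]
wrist_force: [1.0, 0.6, -0.2]
finger_gap: 0.0346
```

Emit:
apply_moves --moves '[[[0.019, -0.032, 0], 1.36, 0.035], [[0.019, -0.032, 0], 1.36, 0.035], [[0.019, -0.032, 0], 1.36, 0.035], [[0.019, -0.032, 0], 1.36, 0.035], [[0.019, -0.032, 0], 1.36, 0.035], [[0.019, -0.032, 0], 1.36, 0.035], [[0, 0, 0], 0, 0.035], [[0, 0, 0], 0, 0.035]]'

```text
t: 2.77
tcp_pos: [0.6021, -0.0091, 0.25]
orientation: [180.0, -0.0, 179.8]
wrist_force: [-0.4, 0.8, -0.2]
finger_gap: 0.0352
```

Run:
```python
from h import *
s=env.observe(); print(s['tcp_pos'],s['orientation'],s['finger_gap'],s['q'].round(1),s['wrist_force'])
c=eyes.calibration('wrist'); print(c)
snap('wrist','w1.png')
for t in ('bar_end_b','cradle_far','lens_mount','cover','cradle_near','post'):
        r=nets.landmark_of('wrist',t)[:2]; print(t,[(np.round(x['location'],1),round(x['p'],2)) for x in r])
H=np.array([.5045,-.0066,0]);
for n,p in dict(barb=(.114,0,.047),wFL=(.125,.075,.09),wFR=(.125,-.075,.09),wNL=(-.045,.075,.09),wNR=(-.045,-.075,.09),lens=(.098,.056,.075),crf=(.08,0,.043)).items(): print(n,proj('wrist',H+np.array(p),c).round(1))
```

```text
[ 0.60205087 -0.00910028  0.25003883] [ 1.79988703e+02 -1.20962815e-02  1.79774044e+02] 0.03522830164863235 [-7.  13.5 -4.5 72.   0.  -6.8] [-0.36944402  0.82554335 -0.17476053]
{'fx': 278.60380437605, 'fy': 278.60380437605, 'cx': 319.77813153868135, 'cy': 201.300330061743, 'distortion': array([-0.04450949,  0.        ,  0.        ,  0.        ,  0.        ]), 'position': array([ 0.52972481, -0.00867231,  0.37373295]), 'orientation': array([ 1.63247895e+02, -1.78520000e-02,  8.97814761e+01])}
bar_end_b [(array([325.3, 191.6]), 0.75)]
cradle_far [(array([321.6, 163.5]), 0.61)]
lens_mount [(array([364.6, 174.6]), 0.72)]
cover [(array([323.6,  38.9]), 0.19)]
cradle_near [(array([325.1,  40.2]), 0.72)]
post [(array([272.1,  85.7]), 0.81)]
barb [[321.7 193.7]]
wFL [[391.3 213.8]]
wFR [[252.6 214.3]]
wNL [[403.1  39.1]]
wNR [[240.2  39.7]]
lens [[372.6 186.2]]
crf [[321.6 165.4]]
```

View pics/w1.png

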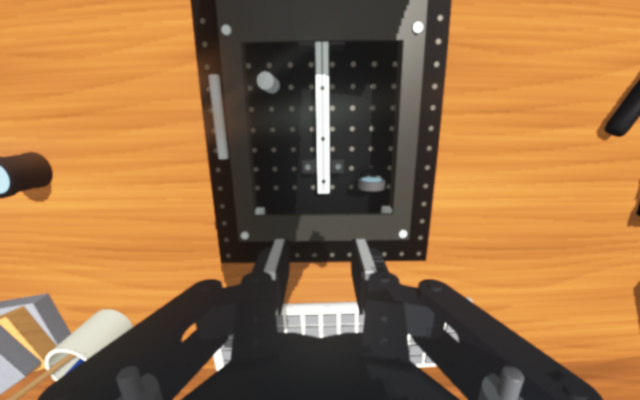

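Run:
```python
from h import *
im=cv2.imread('pics/w1.png'); cv2.imwrite('pics/w1z.png',cv2.resize(im[30:230,230:415],None,fx=4,fy=3,interpolation=cv2.INTER_CUBIC))
g=cv2.cvtColor(im,cv2.COLOR_BGR2GRAY).astype(float)
for r in (80,100,120,140,160,180,188):
    x=np.arange(300,345); w=np.clip(g[r,300:345]-150,0,None); c=(w*x).sum()/w.sum(); print(r,round(c,2),(w>0).sum(),atz('wrist',(c,r),.047).round(4))
col=g[175:205,323]; print(col.astype(int))
for r in (193,194,194.5): print(atz('wrist',(323.3,r),.047))
```

```text
80 321.83 14 [ 0.4885 -0.0038  0.047 ]
100 322.04 15 [ 0.5094 -0.0035  0.047 ]
120 322.46 14 [ 0.5309 -0.003   0.047 ]
140 322.72 14 [ 0.5532 -0.0026  0.047 ]
160 322.87 14 [ 0.5763 -0.0023  0.047 ]
180 323.15 12 [ 0.6003 -0.0019  0.047 ]
188 323.24 13 [ 0.6101 -0.0018  0.047 ]
[235 235 233 224 184 131 104 126 179 222 234 236 236 237 241 247 249 242
 191  99  44  37  39  39  39  40  39  39  39  38]
[ 0.61640642 -0.00165102  0.047     ]
[ 0.61766602 -0.00164493  0.047     ]
[ 0.61829682 -0.00164188  0.047     ]
```

View pics/w1z.png

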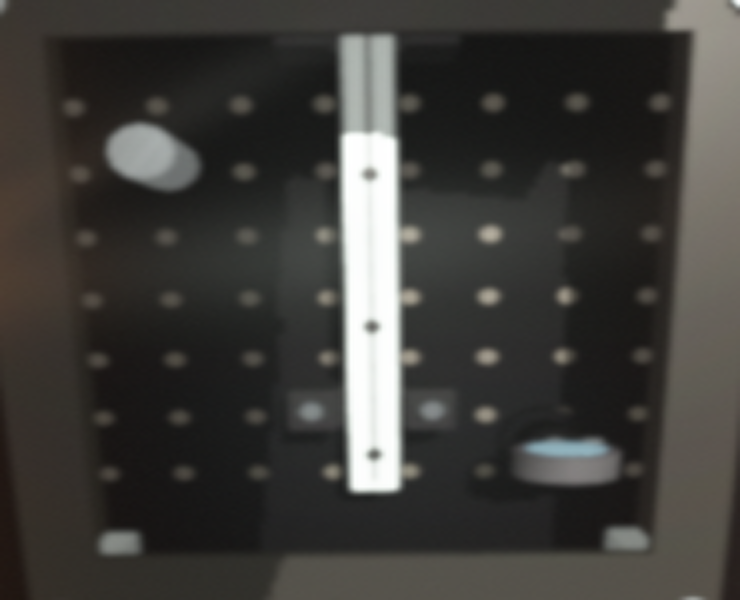

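Run:
```python
from h import *
im=cv2.imread('pics/w1.png'); cv2.imwrite('pics/w1g.png',cv2.resize(im[220:400,160:480],None,fx=2.5,fy=2.5,interpolation=cv2.INTER_CUBIC))
for c in (358,372,385.5): print('lens',atz('wrist',(c,186),.075).round(4),atz('wrist',(c,186),.06).round(4))
for px in [(275,245),(285,240),(245,290),(215,283),(425,283),(372,245),(460,310),(180,310)]:
    p,v=ray('wrist',px); 
    print(px,[ (p+v*(xx-p[0])/v[0]-[.602,-.0091,.25]).round(3) for xx in (.591,.602)])
```

```text
lens [0.6008 0.0363 0.075 ] [0.6045 0.0384 0.06  ]
lens [0.6008 0.0518 0.075 ] [0.6044 0.0547 0.06  ]
lens [0.6008 0.0667 0.075 ] [0.6044 0.0704 0.06  ]
(275, 245) [array([-0.011, -0.02 , -0.006]), array([ 0.   , -0.024, -0.029])]
(285, 240) [array([-0.011, -0.015, -0.012]), array([ 0.   , -0.019, -0.036])]
(245, 290) [array([-0.011, -0.025,  0.033]), array([ 0.   , -0.03 ,  0.017])]
(215, 283) [array([-0.011, -0.038,  0.029]), array([ 0.   , -0.046,  0.012])]
(425, 283) [array([-0.011,  0.045,  0.029]), array([0.   , 0.052, 0.012])]
(372, 245) [array([-0.011,  0.03 , -0.006]), array([ 0.   ,  0.035, -0.029])]
(460, 310) [array([-0.011,  0.051,  0.045]), array([0.   , 0.06 , 0.031])]
(180, 310) [array([-0.011, -0.045,  0.045]), array([ 0.   , -0.053,  0.032])]
```

View pics/w1g.png

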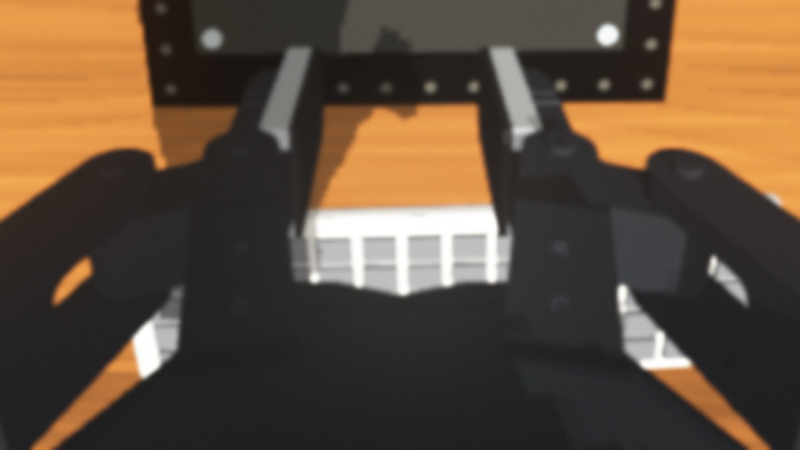

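Emit:
apply_moves --moves '[[[-0.014, 0.002, -0.033], 0.3, 0.035], [[-0.014, 0.002, -0.033], 0.3, 0.035], [[-0.014, 0.002, -0.034], 0, 0.035], [[0, 0, 0], 0, 0.035], [[0, 0, 0], 0, 0.035], [[0, 0, 0], 0, 0.035]]'

```text
t: 3.62
tcp_pos: [0.5612, -0.0012, 0.1521]
orientation: [-180.0, 0.2, -179.4]
wrist_force: [1.1, 0.1, 0.3]
finger_gap: 0.0348
```

Run:
```python
from h import *
s=env.observe(); print(s['tcp_pos'],s['orientation'],s['finger_gap'])
im=snap('wrist','w2.png')
g=cv2.cvtColor(im,cv2.COLOR_RGB2GRAY).astype(float)
for r in range(40,260,15):
    x=np.arange(290,355); w=np.clip(g[r,290:355]-140,0,None); c=(w*x).sum()/(w.sum()+1e-9); print(r,round(c,2),(w>0).sum(),atz('wrist',(c,r),.047).round(4))
```

```text
[ 0.56117353 -0.00117765  0.15210697] [-179.97228108    0.19451531 -179.39607767] 0.03484571044386415
40 0.0 0 [ 0.4293 -0.2559  0.047 ]
55 0.0 0 [ 0.4403 -0.2588  0.047 ]
70 0.0 0 [ 0.4516 -0.2618  0.047 ]
85 313.81 19 [ 0.4667 -0.0069  0.047 ]
100 313.86 19 [ 0.4776 -0.0069  0.047 ]
115 314.01 21 [ 0.4889 -0.0067  0.047 ]
130 314.27 20 [ 0.5005 -0.0064  0.047 ]
145 314.2 20 [ 0.5124 -0.0064  0.047 ]
160 314.18 20 [ 0.5246 -0.0064  0.047 ]
175 317.46 33 [ 0.5372 -0.0036  0.047 ]
190 314.4 19 [ 0.5502 -0.0061  0.047 ]
205 314.49 18 [ 0.5636 -0.0059  0.047 ]
220 314.53 18 [ 0.5775 -0.0058  0.047 ]
235 313.87 17 [ 0.5918 -0.0063  0.047 ]
250 313.09 13 [ 0.6068 -0.007   0.047 ]
```

View pics/w2.png

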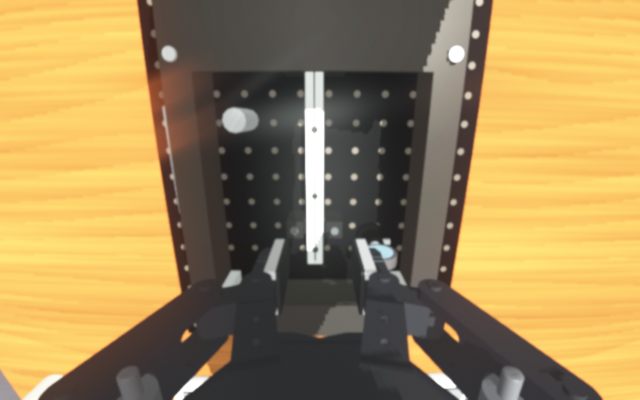

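Emit:
apply_moves --moves '[[[-0.001, -0.0045, -0.02], 0, 0.035], [[0, 0, -0.03], 0, 0.035], [[0, 0, -0.03], 0, 0.035], [[0, 0, -0.016], 0, 0.035], [[0, 0, 0], 0, 0.035], [[0, 0, 0], 0, 0.035]]'

```text
t: 4.17
tcp_pos: [0.5609, -0.0061, 0.056]
orientation: [-180.0, 0.2, -179.4]
wrist_force: [0.0, 0.1, 0.8]
finger_gap: 0.0353
```

Run:
```python
from h import *
for i in range(3):
    s=env.observe(); print(s['tcp_pos'],s['orientation'],s['finger_gap'],s['wrist_force'])
    im=snap('wrist','w3.png')
snap('scene','s3.png')
im=cv2.imread('pics/s3.png'); cv2.imwrite('pics/s3z.png',cv2.resize(im[120:280,220:400],None,fx=4,fy=3.7,interpolation=cv2.INTER_CUBIC))
```

```text
[ 0.56091887 -0.00614531  0.05600484] [-179.97490835    0.18300613 -179.43053727] 0.03526817920251389 [0.03208975 0.05433463 0.78352232]
[ 0.56161362 -0.00623188  0.05682262] [-179.96149998    0.28799085 -179.42716375] 0.03485702591795911 [-0.15563614 -0.20135246 -0.49661753]
[ 0.5617776  -0.00624287  0.05717782] [-179.95386248    0.33601015 -179.43026098] 0.03483677963177661 [-0.49178695 -1.07126993  0.33694818]
```

View pics/w3.png

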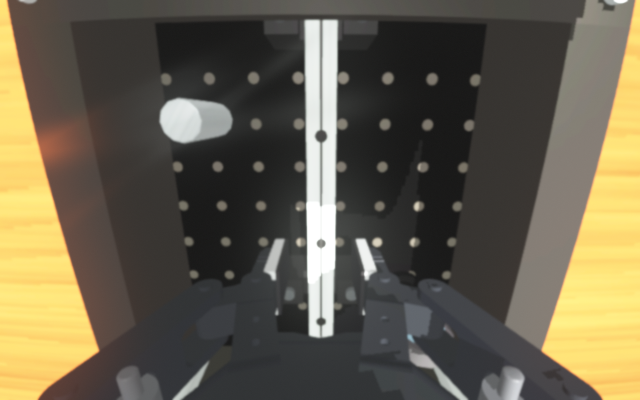

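View pics/s3z.png

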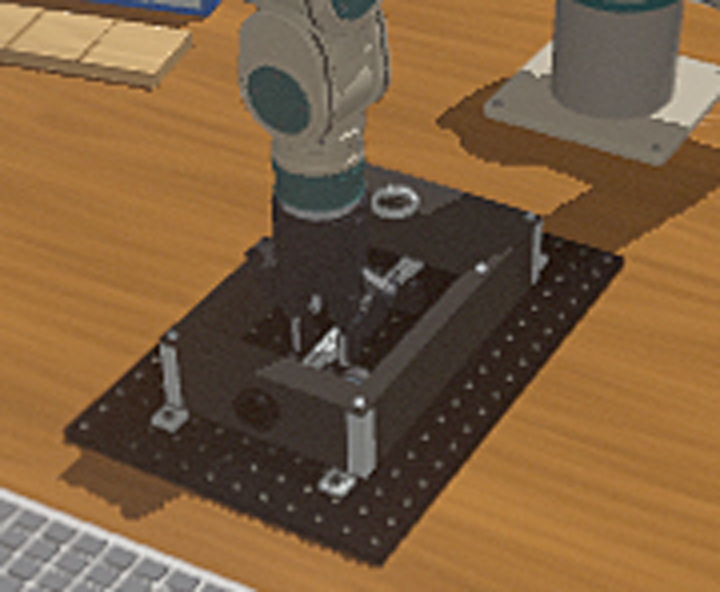

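Emit:
apply_moves --moves '[[[-0.0015, 0, -0.005], 0, 0.035], [[0, 0, -0.0055], 0, 0.035], [[0, 0, 0], 0, 0.03], [[0, 0, 0], 0, 0.02], [[0, 0, 0], 0, 0.01], [[0, 0, 0], 0, 0.005], [[0, 0, 0], 0, 0.005], [[0, 0, 0], 0, 0.005]]' --force 20

```text
t: 5.03
tcp_pos: [0.5566, -0.0058, 0.0437]
orientation: [180.0, -0.0, -179.4]
wrist_force: [-0.3, 0.1, -0.4]
finger_gap: 0.0135
```

Run:
```python
from h import *
for i in range(2):
    s=env.observe(); print(s['tcp_pos'],s['orientation'],s['finger_gap'],s['wrist_force'],s['ft_torque'])
    im=snap('wrist','w4.png')
```

```text
[ 0.55660502 -0.0058018   0.04369971] [ 1.79998270e+02 -2.30117677e-02 -1.79429740e+02] 0.01354273626709622 [-0.33683977  0.08665588 -0.36538794] [-0.03248941  0.07803349  0.00012093]
[ 0.55662314 -0.00581448  0.04366805] [ 1.79993728e+02 -2.21136122e-02 -1.79432663e+02] 0.013287982084194926 [ 0.46139888 -0.41804392 -0.89976303] [-0.01306983  0.01820062  0.0274795 ]
```

View pics/w4.png

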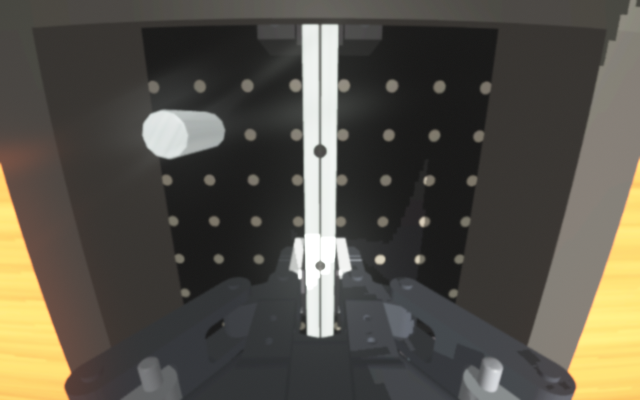

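Emit:
apply_moves --moves '[[[0, 0, 0.004], 0, 0.005], [[0, 0, 0.004], 0, 0.005], [[0, 0, 0.004], 0, 0.005], [[0, 0, 0.004], 0, 0.005], [[0, 0, 0.004], 0, 0.005], [[0, 0, 0], 0, 0.005], [[0, 0, 0], 0, 0.005]]'

```text
t: 5.72
tcp_pos: [0.5573, -0.0059, 0.0644]
orientation: [-180.0, 0.1, -179.4]
wrist_force: [-0.1, -0.6, -1.0]
finger_gap: 0.0133
```

Run:
```python
from h import *
for i in range(2):
    s=env.observe(); print(s['tcp_pos'],s['orientation'],s['finger_gap'],s['wrist_force'],s['ft_torque'])
    im=snap('wrist','w5.png')
```

```text
[ 0.55727874 -0.0058777   0.06437304] [-1.79990658e+02  6.87273487e-02 -1.79430708e+02] 0.013302405276365687 [-0.11728118 -0.58197913 -1.02058033] [ 0.04308565 -0.03870243  0.00857395]
[ 0.55694189 -0.00583844  0.06402992] [-1.79996914e+02  2.68363317e-02 -1.79430115e+02] 0.013665928498147701 [ 0.76384737 -0.16464322 -1.24885095] [-0.00437532 -0.05492091  0.00481817]
```

View pics/w5.png

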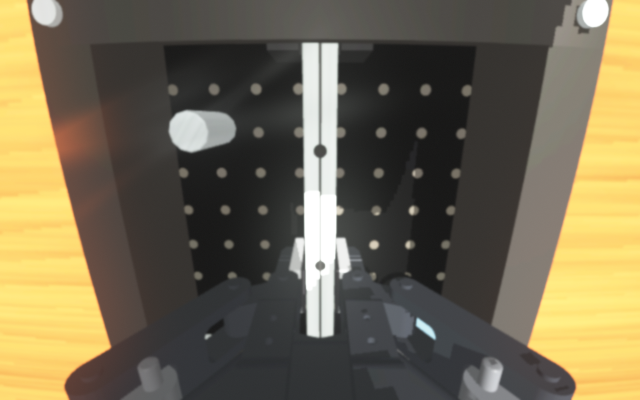

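Emit:
apply_moves --moves '[[[0, 0, 0.003], 0, 0.005], [[0, 0, 0.003], 0, 0.005], [[0, 0, 0.003], 0, 0.005], [[0, 0, 0.002], 0, 0.005], [[0, 0, 0.002], 0, 0.005], [[0, 0, 0.002], 0, 0.005], [[0, 0, 0.002], 0, 0.005], [[0, 0, 0.002], 0, 0.005], [[0, 0, 0.002], 0, 0.005], [[0, 0, 0.002], 0, 0.005], [[0, 0, 0.002], 0, 0.005], [[0, 0, 0], 0, 0.005]]'

```text
t: 6.82
tcp_pos: [0.5568, -0.0058, 0.0891]
orientation: [-180.0, 0.0, -179.4]
wrist_force: [0.2, 0.4, -1.8]
finger_gap: 0.0133
```

Run:
```python
from h import *
for i in range(3):
    s=env.observe(); print(s['tcp_pos'],s['orientation'],s['finger_gap'],s['wrist_force'],s['ft_torque'])
    im=snap('wrist','w6.png')
```

```text
[ 0.55683411 -0.00584331  0.08911597] [-1.79998143e+02  7.61490351e-03 -1.79431702e+02] 0.013328930147950181 [ 0.19063423  0.37383223 -1.83521402] [-0.06259042 -0.20987755  0.05687193]
[ 0.55684079 -0.00584907  0.08897251] [-1.79997657e+02  9.50430172e-03 -1.79432530e+02] 0.013607169811991547 [ 0.682743   -0.26616906 -2.42536858] [-0.01502116 -0.19030572  0.06815179]
[ 0.55683436 -0.00579745  0.08888685] [-1.79999316e+02  6.60494004e-03 -1.79427687e+02] 0.013636196700768682 [ 0.12718348 -0.51991063 -2.29898434] [-0.01743956 -0.229548   -0.01584518]
```

View pics/w6.png

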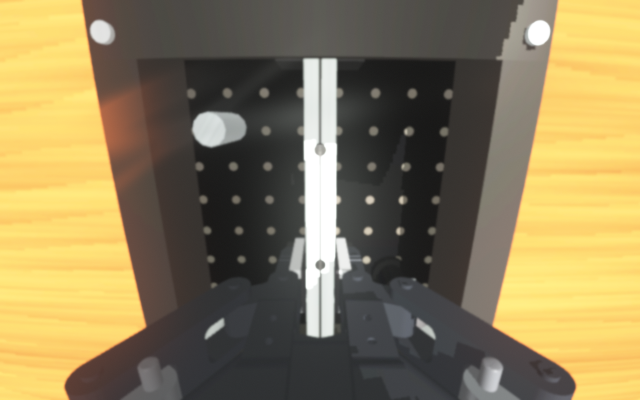

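Emit:
apply_moves --moves '[[[0, 0, 0.003], 0, 0.005], [[0, 0, 0.003], 0, 0.005], [[0, 0, 0.003], 0, 0.005], [[0, 0, 0.003], 0, 0.005], [[0, 0, 0], 0, 0.005]]'

```text
t: 7.38
tcp_pos: [0.5572, -0.0058, 0.1016]
orientation: [-180.0, 0.1, -179.4]
wrist_force: [0.6, -0.5, -2.3]
finger_gap: 0.0134
```

Run:
```python
from h import *
for i in range(2):
    s=env.observe(); print(s['tcp_pos'],s['orientation'],s['finger_gap'],s['wrist_force'],s['ft_torque'])
    im=snap('wrist','w7.png')
```

```text
[ 0.55721776 -0.00584371  0.1015899 ] [-1.79995964e+02  5.96573472e-02 -1.79431329e+02] 0.013417185406849776 [ 0.573073   -0.51198756 -2.29285139] [ 0.01437445 -0.09944215 -0.03983849]
[ 0.55720651 -0.00585045  0.10137471] [-1.79994232e+02  5.91321006e-02 -1.79431790e+02] 0.013803468851227983 [ 0.49424477  0.3469722  -1.90702928] [-0.05567684 -0.09279138 -0.01943948]
```

View pics/w7.png

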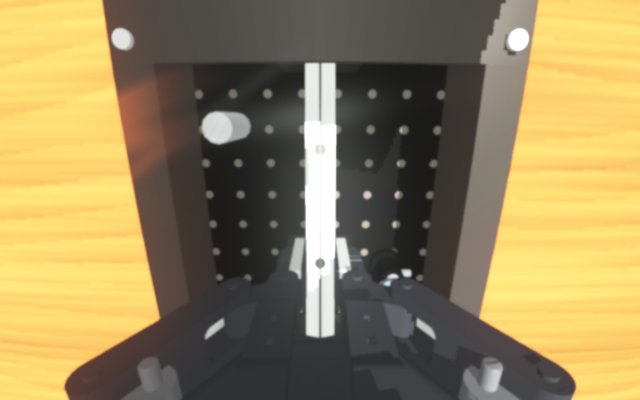

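Emit:
apply_moves --moves '[[[0, 0, 0.003], 0, 0.005], [[0, 0, 0.003], 0, 0.005], [[0, 0, 0.003], 0, 0.005], [[0, 0, 0.003], 0, 0.005], [[0, 0, 0.003], 0, 0.005], [[0, 0, 0.003], 0, 0.005], [[0, 0, 0.003], 0, 0.005], [[0, 0, 0.003], 0, 0.005], [[0, 0, 0.003], 0, 0.005], [[0, 0, 0], 0, 0.005], [[0, 0, 0], 0, 0.005]]'

```text
t: 8.4
tcp_pos: [0.5573, -0.0059, 0.1283]
orientation: [-180.0, 0.1, -179.4]
wrist_force: [-0.8, 0.0, -1.8]
finger_gap: 0.0136
```

Run:
```python
from h import *
for i in range(2):
    s=env.observe(); print(s['tcp_pos'],s['orientation'],s['finger_gap'],s['wrist_force'],s['ft_torque'])
    im=snap('wrist','w8.png')
snap('scene','s8.png')
im=cv2.imread('pics/s8.png'); cv2.imwrite('pics/s8z.png',cv2.resize(im[120:280,220:400],None,fx=4,fy=3.7,interpolation=cv2.INTER_CUBIC))
# hole fit: hole positions along the bar from level picture w5
g=cv2.imread('pics/w8.png',0).astype(int); print(g[100:335:1,320])
```

```text
[ 0.55730852 -0.00590427  0.12834505] [-1.79991128e+02  6.76272055e-02 -1.79433544e+02] 0.013626740447423428 [-0.7634219   0.02841859 -1.77280548] [-0.01839036 -0.19322435 -0.02411414]
[ 0.55719705 -0.0058664   0.12817866] [-1.79994678e+02  4.92112770e-02 -1.79430520e+02] 0.013562104951731524 [-0.00725682 -0.44635151 -0.34422896] [-0.0336354  -0.11029144  0.01108718]
[248 248 248 248 248 248 248 248 248 247 246 246 246 247 247 247 247 247
 247 247 247 246 243 242 241 241 241 241 241 241 241 241 242 242 242 241
 242 242 242 242 242 242 242 242 242 242 241 235 215 184 169 167 171 174
 173 172 174 181 203 228 240 243 244 244 244 244 244 244 244 245 245 245
 245 245 245 245 245 245 246 246 246 246 246 246 246 246 246 246 246 246
 246 247 247 247 247 247 247 247 247 247 247 247 247 247 247 247 248 248
 248 248 248 248 248 248 248 248 248 248 248 248 248 248 248 248 249 249
 249 249 249 249 249 249 249 249 249 249 249 249 249 249 249 249 249 250
 250 250 250 250 250 250 250 250 250 249 247 239 230 227 226 225 227 227
 227 226 225 229 238 247 250 250 250 250 250 248 234 193 162 156 156 157
 163 173 178 169 154 148 147 145 146 145 144 145 144 144 144 144 145 144
 143 143 144 143 143 143 142 142 142 142 142 141 141 141 142 141 141 140
 140 140 140 140 141 140 140 139 139 139 139 139 138 139 138 138 138 138
 137]
```

View pics/w8.png

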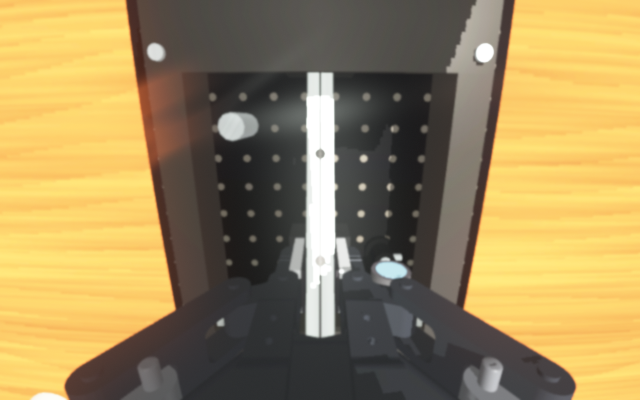

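View pics/s8z.png

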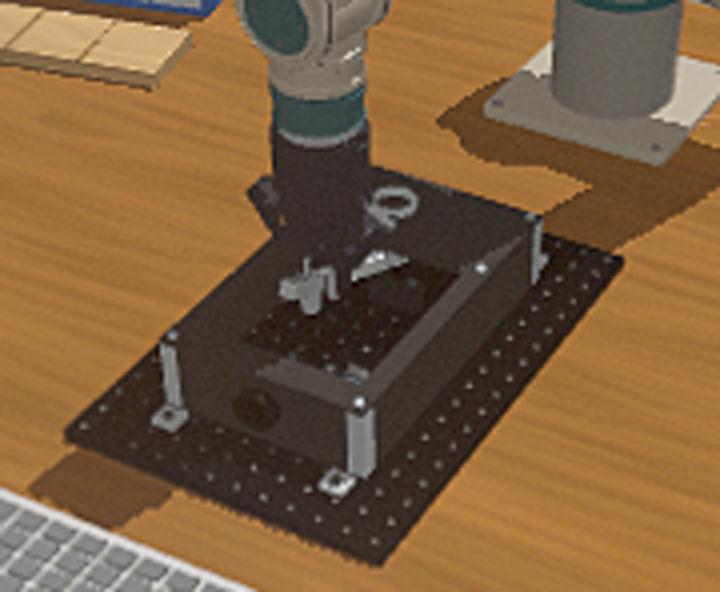

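Emit:
apply_moves --moves '[[[0.004, 0, 0.001], 0, 0.005], [[0.006, 0, 0.0025], 0, 0.005], [[0.008, 0, 0.0035], 0, 0.005], [[0.008, 0, 0.0035], 0, 0.005], [[0.008, 0, 0.0035], 0, 0.005], [[0.008, 0, 0.0035], 0, 0.005], [[0.008, 0, 0.0035], 0, 0.005], [[0.008, 0, 0.0035], 0, 0.005], [[0.008, 0, 0.0035], 0, 0.005], [[0.008, 0, 0.0035], 0, 0.005], [[0.008, 0, 0.0035], 0, 0.005], [[0.006, 0, 0.002], 0, 0.005]]'

```text
t: 9.55
tcp_pos: [0.6461, -0.0059, 0.1654]
orientation: [-180.0, 0.1, -179.4]
wrist_force: [0.4, 0.1, -1.9]
finger_gap: 0.0132
```

Run:
```python
from h import *
for i in range(3):
    s=env.observe(); print(s['tcp_pos'],s['orientation'],s['finger_gap'],s['wrist_force'],s['ft_torque'])
    im=snap('wrist','w9.png')
snap('scene','s9.png')
im=cv2.imread('pics/s9.png'); cv2.imwrite('pics/s9z.png',cv2.resize(im[120:280,220:400],None,fx=4,fy=3.7,interpolation=cv2.INTER_CUBIC))
```

```text
[ 0.64614484 -0.00590579  0.16543288] [-1.79993423e+02  6.16091207e-02 -1.79433074e+02] 0.013240342527958887 [ 0.37245361  0.08630877 -1.86899264] [-0.00870578 -0.02134472  0.01014267]
[ 0.64744012 -0.0059667   0.16582352] [-179.98475659    0.18167192 -179.42868534] 0.013280642015802264 [ 2.70186953  0.63572514 -0.70237639] [ 0.01693359 -0.20357134  0.00742423]
[ 0.64640175 -0.00595798  0.16543005] [-1.79984858e+02  1.04956480e-01 -1.79429535e+02] 0.013403569210846327 [-0.66648745 -0.30119642 -0.52665938] [ 0.00018097 -0.07386482 -0.03575465]
```

View pics/w9.png

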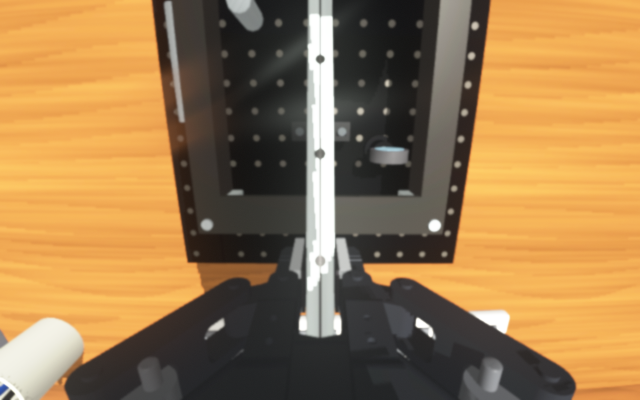

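View pics/s9z.png

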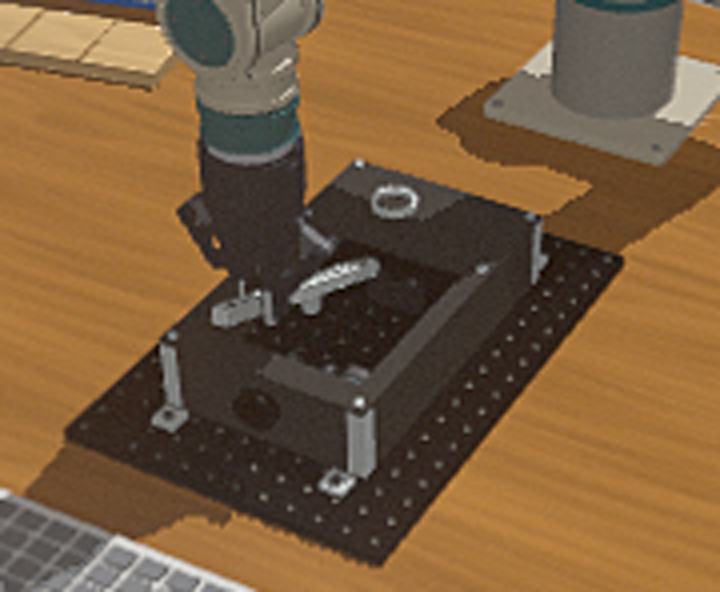

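Run:
```python
from h import *
for th in (15,20,26,32):
    t=np.radians(th); P=np.array([.6465,-.006,.1615])
    print(th,proj('scene',P-.182*np.array([np.cos(t),0,np.sin(t)])),proj('scene',P+.06*np.array([np.cos(t),0,np.sin(t)])))
print(proj('scene',[[.4595,-.006,.09],[.4595,.068,.09],[.4595,-.08,.09]]))
im=cv2.imread('pics/s9.png'); cv2.imwrite('pics/s9y.png',cv2.resize(im[170:220,265:345],None,fx=10,fy=10,interpolation=cv2.INTER_CUBIC))
```

```text
15 [[315.05290393 182.47477352]] [[274.3263626  207.89364834]]
20 [[314.39063926 186.76538644]] [[274.51196539 206.29568018]]
26 [[313.34426361 191.9954605 ]] [[274.85058024 204.31651708]]
32 [[312.03395431 197.276183  ]] [[275.31219855 202.29288773]]
[[316.7939047  186.38430241]
 [335.81283583 193.10454367]
 [298.49013047 179.91833415]]
```

View pics/s9y.png

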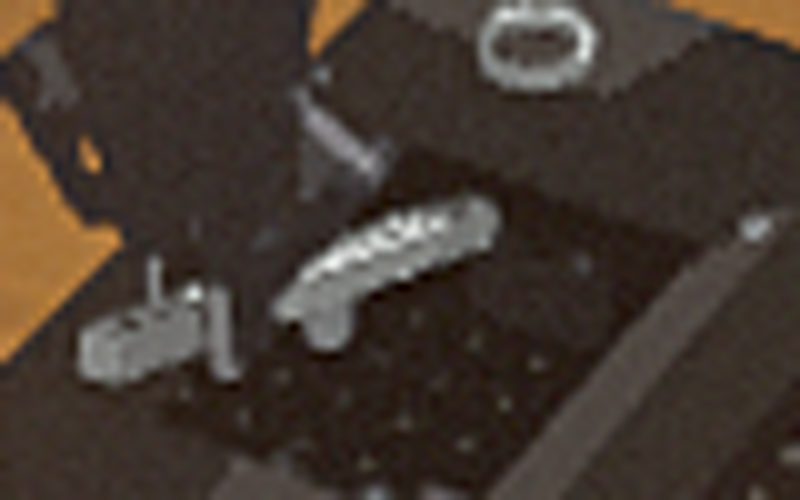

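Emit:
apply_moves --moves '[[[0, 0, 0.003], 0, 0.005], [[0, 0, 0.006], 0, 0.005], [[0, 0, 0.01], 0, 0.005], [[0, 0, 0.012], 0, 0.005], [[0, 0, 0.014], 0, 0.005], [[0, 0, 0.014], 0, 0.005], [[0, 0, 0.014], 0, 0.005], [[0, 0, 0.014], 0, 0.005], [[0, 0, 0.012], 0, 0.005], [[0, 0, 0.01], 0, 0.005], [[0, 0, 0.008], 0, 0.005], [[0, 0, 0.004], 0, 0.005]]' --force 60

```text
t: 10.75
tcp_pos: [0.6453, -0.0059, 0.2877]
orientation: [-180.0, 0.1, -179.4]
wrist_force: [0.4, -0.9, -1.1]
finger_gap: 0.0129
```

Emit:
apply_moves --moves '[[[0, 0, 0], 0, 0.005], [[0, 0, 0], 0, 0.005], [[0, 0, 0], 0, 0.005], [[0, 0, 0], 0, 0.005], [[0, 0, 0], 0, 0.005], [[0, 0, 0], 0, 0.005], [[0, 0, 0], 0, 0.005], [[0, 0, 0], 0, 0.005], [[0, 0, 0], 0, 0.005], [[0, 0, 0], 0, 0.005], [[0, 0, 0], 0, 0.005], [[0, 0, 0], 0, 0.005]]'

```text
t: 11.75
tcp_pos: [0.6448, -0.0058, 0.2859]
orientation: [-180.0, 0.0, -179.4]
wrist_force: [0.0, -1.5, -2.5]
finger_gap: 0.0122
```

Run:
```python
from h import *
for i in range(3):
    s=env.observe(); print(s['t'],s['tcp_pos'],s['qd'].round(2),s['finger_gap'],s['wrist_force'])
    im=snap('wrist','w10.png')
snap('scene','s10.png'); snap('top','t10.png')
im=cv2.imread('pics/s10.png'); cv2.imwrite('pics/s10z.png',cv2.resize(im[80:280,200:400],None,fx=4,fy=3,interpolation=cv2.INTER_CUBIC))
for th in (20,26,32):
    t=np.radians(th); P=s['tcp_pos']-[0,0,.004]
    a=P-.182*np.array([np.cos(t),0,np.sin(t)]); print(th,a,proj('scene',a),proj('scene',P+.06*np.array([np.cos(t),0,np.sin(t)])))
```

```text
11.75 [ 0.64481772 -0.00581709  0.28588133] [-0.1   0.01  0.01  0.06 -0.01 -0.07] 0.012230363094213974 [ 0.04265111 -1.54971317 -2.53282809]
11.8 [ 0.64480647 -0.00581502  0.28586565] [ 0.05 -0.06 -0.07  0.05  0.01  0.02] 0.012428138002131635 [ 0.04537533  0.64639974 -1.38728383]
11.85 [ 0.64480192 -0.00583137  0.28584717] [ 0.03 -0.07  0.08 -0.06  0.04 -0.12] 0.012734256210283925 [-0.99071982 -0.01600682 -1.75525993]
20 [ 0.47377786 -0.00583137  0.2195995 ] [[314.23321879 157.09246302]] [[271.85879236 172.8023555 ]]
26 [ 0.4812214  -0.00583137  0.20206362] [[313.1318401  162.71948649]] [[272.21619258 170.64521413]]
32 [ 0.49045717 -0.00583137  0.18540186] [[311.75260518 168.36261382]] [[272.70553906 168.45671026]]
```

View pics/s10z.png

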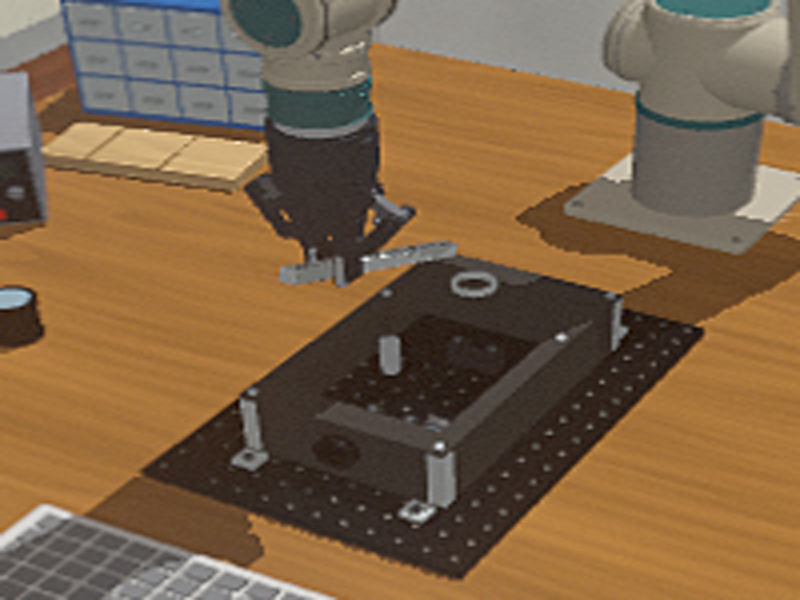

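View pics/w10.png

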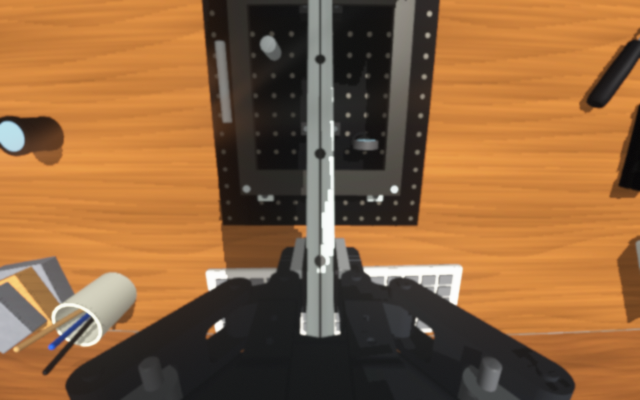

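View pics/t10.png

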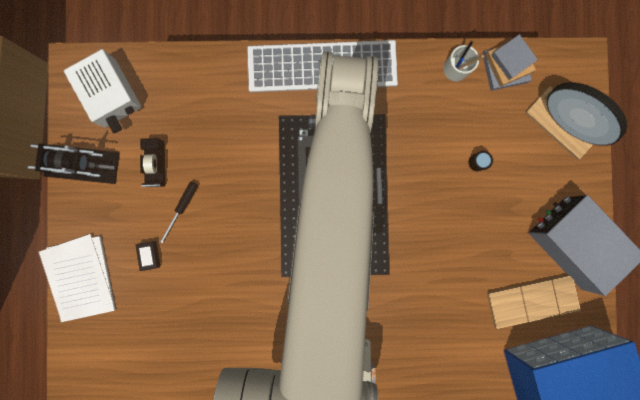

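```bash
python3 -c "
from bench import job_done,env
print(job_done()); s=env.observe(); print(s['t'],s['tcp_pos'],s['finger_gap'])"
```

```text
the job is handed in; nothing more can be done
None
the job is handed in; nothing more can be done
```

The bar is out of the housing and held still in the gripper above it. I handed the job in at about 12 s of the allowed 34 s; it gives no verdict.

**How it came out:**
- **Grip:** I gripped the bar with 20 N just on the robot side of the far cradle, because a grip at the far end would have put the fingers' elbows close to the lens.
- **Tilt:** The grip's friction kept the bar level, and the moves cannot tilt the tool. I raised it slowly until its top touched the window's near edge, and that edge tipped it far end up to about 26°. The wrist force rose by only about 1 N there, well under the 12 N limit.
- **Draw and lift:** I drew it out slantwise towards the far side, then raised it straight up with the grip increased to 60 N.

**Last checks:**
- **Slantwise stage:** By geometry, with the bar slantwise in the window, the far end was at about 153 mm and the near end at about 46 mm. The cover's underside is at 85 mm.
- **Final height:** The near end sits at about 0.20 m, so the lowest part of the bar is roughly 105 mm above the cover. The scene picture matched the predicted position of that end to within a pixel.
- **Stillness and position:** The joints were at rest within sensor noise. By calculation, the bar's middle is about 9 cm from the housing's centre seen from above.
- **Other things:** In the last pictures the post, retainer ring, screwdriver, tape, adapter, lens tube and long post looked unmoved. I judged this by eye and did not measure each one.

**Disagreement:** The first wrist-camera reading put the bar about 4 mm to the left of where the top camera did. A second, closer reading agreed with the top camera, and I used that.

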